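Wake the hand scanner and read the soldering station's label

ROBOT

A 6-joint arm with a two-finger parallel gripper is mounted at the origin on the work surface. World frame = base frame: x ahead of the robot, y to its left, z up, the work surface at z = 0. Lengths are in mm, angles in rad, forces in N, time in s.
With the tool pointing down it reaches from about 350 to 875 mm from the base axis. Payload 4.2 kg.
Tool frame: the origin (TCP) lies on the mounting face of the last link; the fingertips stand 173 mm ahead of it and the grasp point (between the pads) lies 155 mm ahead of it; z points along the fingers, y is the line along which they close (so a half turn about z gives the same grasp; the last joint's range is limited). The gripper opens to 85 mm and grips with 20 to 120 N. Pads are 22 mm wide; open, the fingers measure 114 mm over their backs; the gripper's body (76 mm by 85 mm) begins 54 mm behind the grasp point. The pads swing forward as they close: fully open they stand 13 mm farther back than shut.
Start: joints at [-0.872, 0.385, 0.008, 0, -1.194, -0.259], TCP at [266.111, -565.495, 404.712] pointing down, gripper open.
Joint ranges: [-3.14, 3.14], [-1.21, 2.06], [-1.07, 1.41], [-3.16, 2.05], [-2.99, -0.16], [-3.1, 3.1]. Speed limits (rad/s): [2.79, 2.79, 3.14, 3.14, 3.14, 3.14].

INTERFACE

Orientations are given as a unit quaternion [x, y, z, w].
In Python, from bench import arm gives the robot as it stands. The module is installed in compiled form; this text tells all that it offers.
- The arm moves only by the tool move_arm, never from a script. Its arguments are lists of equal length, an entry for each row: "fingers": the finger opening in mm, from 0 to 85.4; "travel": the shift along the tool's x, y, z in mm, a list of three; "dr": the turn, a rotation vector about the tool's x, y, z in rad, a list of three. A call has 1 to 10 rows; each row is the pose to reach, as a shift and turn from the pose commanded when the call began, along the tool's axes at that moment; what a row does not reach only later rows make up. A row lasts 1/10 s, in which the tool goes at most 50 mm and 8.59 degrees, less where a joint would pass 70% of its speed; a pose out of reach is approached as far as the arm can. A call with a gripper value outside its range is refused whole. The fingers move at their own pace and stop on an object; the grip force is fixed at half the most. Time passes only in rows, so rows that repeat a pose let the fingers close. It gives the time, the measured TCP pose, the force, the opening and the grip force at its end, in the units of the state.
- arm.read_state(): the state, without advancing time (a new reading comes with each control period).
- arm.get_image(name): name is "side" or "top" or "wrist"; returns the picture (480x640x3 uint8, red, green, blue); there is no depth.
- arm.camera_model(name): a dict with "intrinsics" (3x3 intrinsics, pixels), "pose" (4x4, takes a point from camera to world coordinates). Camera axes: x right, y up, looking along -z (the intrinsics and any distortion apply to the point x, -y, -z); pixel columns grow to the right and rows downward; lengths in mm; the calibration is good to about 2 mm. A picture is of the moment at which its call begins: read the wrist's pose just before it. camera_model takes no time and is no camera call; for the wrist camera it gives the pose at the moment of the call.
- arm.job_done(): hands the job in; it is judged then, once.
The state is a dict: "clock": time; "joints": joint angles; "joint_vel": joint speeds; "joint_efforts": joint torques, N m; "position": TCP position; "ee_rot": TCP orientation; "contact_force": force on the tool from outside, world axes, zero at the start; "wrist_torque": the same for the moment, N m; "gripper_width": finger opening in mm; "grasp_force": force on a finger pad.
Only numpy, scipy, OpenCV 4.12 (cv2) and the standard library are available. Lean on these libraries where they do the work, as an engineer would, in place of code of your own. Each camera call takes 0.05 s, during which the arm holds its last target. There are 200 camera calls.

TASK

The hand scanner was left lying on its side and has gone to sleep: stand it upright on its foot in the middle of the round charging dock and let go for a second, so that it wakes. Then take it again, point its lens squarely at the middle of the barcode label on the soldering station's sloping panel from about 80 mm away, and hold it still there for a good second. Stand it back upright in the middle of the dock and let go; do not bump the station or bang the scanner down, and leave the reel, the small black case and the pliers where they are.

Things in the scene. Friction and masses are not known exactly. Their poses are not given: they have to be found in the camera images.
- scanner: Grey pistol-shaped hand scanner, 0.3 kg, 200 mm tall upright. Origin: centre of the underside of its black foot. Own x = the way the lens looks, y = its left, z = up through foot, handle, head. Foot 84 (x) by 54 (y) by 30 (z) mm. Starts lying on its side on the table, left side (own y) up, foot pointing roughly to the left (+y), lens away from the robot
- handle (a point): Point on the scanner's handle, own (0, 0, 62) mm. The handle is 34 (x) by 30 (y) mm, centred over the foot, from z = 30 to 150 mm
- head (a point): Centre of the scanner's head, own (12.5, 0, 175) mm. The head is 54 mm wide (y) with flat sides, from x = -45 to +80 mm and z = 150 to 200 mm
- lens (a point): Centre of the lens window at the head's front: own (80, 0, 175) mm; the view leaves along own +x
- focus (a point): The sharp point of the scanner's view, 80 mm in front of the lens: own (160, 0, 175) mm. It belongs on the label's middle when reading; turning the scanner about its view line does not matter
- dock: Charging dock, a fixed flat black disc 124 mm across at its base, 116 mm across its flat top, 12 mm high, with a bright metal plate of 100 mm on top. Origin: centre of its underside on the table. The scanner may face any way on it
- station: Soldering station, a fixed grey and white wedge, 140 (x) by 156 (y) mm, 125 mm high at its back (own +x). Its white top panel slopes 20 degrees, facing up and to its front (own -x), which looks away from the robot. Two black knobs 10 mm high on the panel's own -y side. Origin: centre of its underside. It stands left or right, the dock on the other side
- label: White paper barcode label, 40 (x) by 64 (y) mm, on the station's sloping panel. Origin: the middle of its face; own z = outward, square to the panel; own y along the label's long side
- reel: Bystander: small solder reel, 58 mm across, 26 mm high. Origin: centre of underside
- casebox: Bystander: small black plastic case, 70 by 70 by 26 mm. Origin: centre of underside
- pliers: Bystander: pliers lying flat, 135 mm long, 54 mm wide, 14 mm high; jaws to own +x. Origin: near the pivot, on the table
There are look-alikes about, which are no part of the job. There is more than one size of the station; the job needs the largest.

How it is judged (in metres and radians):
On the way, in this order (a step that is already met when the one before it is completed fails the run):
1. the scanner stands upright in the middle of the dock (within 22 mm), let go, for half a second (horizontal distance between scanner and dock below 0.022 m and z of scanner in the frame of dock between 0.008 and 0.017 m and z of head in the frame of dock above 0.17 m and angle between scanner's own z axis and vertical below 0.08 rad and linear speed of scanner below 0.02 m/s and contact force between scanner and the fingers below 0.1 N), for 0.5 s.
2. the scanner looks squarely (within 0.24 rad) at the label's middle (view point within 14 mm each way, lens 55 to 105 mm away) and is held still for 0.8 s (x of focus in the frame of label between -0.014 and 0.014 m and y of focus in the frame of label between -0.014 and 0.014 m and z of focus in the frame of label between -0.025 and 0.025 m and z of lens in the frame of label above 0.04 m and angle between the x axis of scanner and the z axis of label, either way round below 0.24 rad and linear speed of scanner below 0.025 m/s and angular speed of scanner below 0.2 rad/s), for 0.8 s.
At the end, for the whole second after the job is handed in: the scanner stands upright (within 0.08 rad) on the dock again, foot centre within 22 mm of the dock's centre, at rest and let go (all of step 1 and angular speed of scanner below 0.1 rad/s); the robot touches nothing.
It fails at once if the station is bumped (over 3 N) by the scanner, the fingers or the arm (contact force between station and scanner above 3 N or contact force between station and the fingers above 3 N or contact force between station and the arm above 3 N).
It fails at once if the scanner is banged down (over 60 N) on the dock (contact force between scanner and dock above 60 N).
It fails at once if the reel is moved more than 20 mm (distance of reel from where it was at the start of the episode above 0.02 m).
It fails at once if the black case is moved more than 20 mm (distance of casebox from where it was at the start of the episode above 0.02 m).
It fails at once if the pliers is moved more than 20 mm (distance of pliers from where it was at the start of the episode above 0.02 m).
It also fails if it takes over 72 s, if anything falls off the work surface, if the arm or the gripper's body presses on something with over 40 N, if the wrist force passes 120 N, or if a joint passes its speed limit or range.

## Working session

There is one attempt and no reset: what is moved stays moved. The work goes in short steps, Python scripts to look and compute and a tool call to move; the robot and the scene stay as the last step left them, time stands still between calls to the robot, and variables do not carry over. Pictures are saved under pics/ and viewed, at most 10 in all, crops included, and the job is handed in when it is done.

Besides the shell and the picture viewer there is one more tool, called after "Request:" as a command line: name --argument value ..., lists and objects as JSON in quotes. move_arm: Moves the arm, as the interface text tells. Its arguments: {"type":"object","properties":{"fingers":{"type":"array","items":{"type":"number"}},"travel":{"type":"array","items":{"type":"array","items":{"type":"number"}}},"dr":{"type":"array","items":{"type":"array","items":{"type":"number"}}}},"required":["fingers","travel","dr"]}

```bash
mkdir -p pics; python3 - <<'E'
from bench import arm
import cv2,numpy as np
np.set_printoptions(precision=3,suppress=True)
for n in ("top","side"):
    cv2.imwrite(f"pics/{n}0.png",arm.get_image(n)[:,:,::-1])
    m=arm.camera_model(n);print(n,np.array(m["intrinsics"]).tolist(),m["pose"],[k for k in m])
print(arm.read_state())
E
```

```text
top [[492.34648819027825, 0.0, 320.952032046492], [0.0, 492.34648819027825, 237.97888378612964], [0.0, 0.0, 1.0]] [[   0.01     0.998   -0.064  455.824]
 [  -1.       0.011    0.008    5.812]
 [   0.009    0.064    0.998 1103.509]
 [   0.       0.       0.       1.   ]] ['intrinsics', 'pose']
side [[461.91689986980316, 0.0, 323.2084833685674], [0.0, 461.91689986980316, 240.48596694099444], [0.0, 0.0, 1.0]] [[ -0.731   0.51   -0.454  36.187]
 [ -0.683  -0.556   0.474 510.775]
 [ -0.011   0.656   0.755 882.061]
 [  0.      0.      0.      1.   ]] ['intrinsics', 'pose']
{'clock': 0.1, 'joints': array([-0.872,  0.385,  0.007, -0.   , -1.194, -0.259]), 'joint_vel': array([-0.001, -0.002,  0.002,  0.002,  0.   ,  0.002]), 'joint_efforts': array([  0.   , -39.332,  18.893,   4.198,  -0.003,   0.   ]), 'position': array([ 266.039, -565.359,  403.739]), 'ee_rot': array([-0.218,  0.976,  0.001, -0.   ]), 'contact_force': array([-0.266, -0.518, -0.037]), 'wrist_torque': array([ 0.029,  0.003, -0.009]), 'grasp_force': 0.0, 'gripper_width': 85.48631168945455}
```

View pics/top0.png

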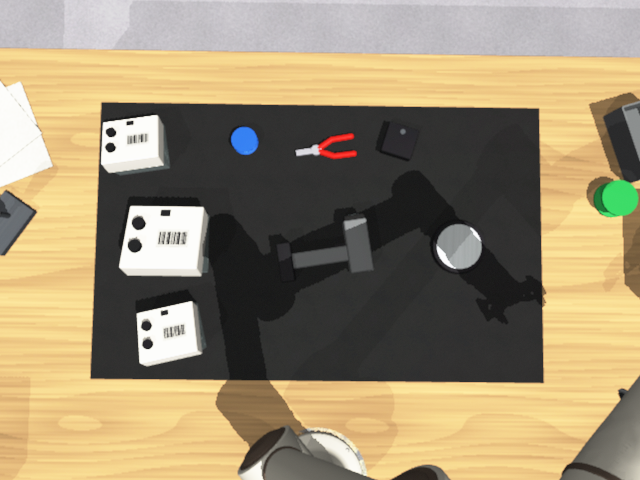

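View pics/side0.png

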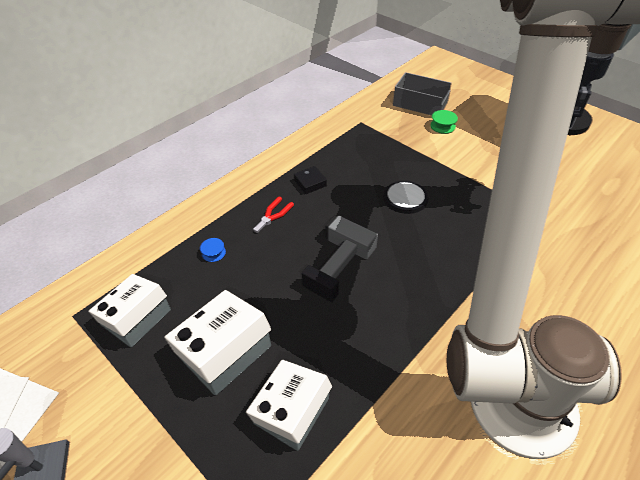

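The top view shows the large station at about (165,240), with its label at (172,238). The scanner lies from (285,258) to (358,244), and the dock is at (457,247). The reel (245,140), pliers (328,148) and case (398,140) are at the back. The side view shows the same layout. Next I'll enlarge the parts that matter.

```bash
python3 - <<'E'
import cv2,numpy as np
t=cv2.imread("pics/top0.png");s=cv2.imread("pics/side0.png")
def crop(im,x,y,w=120,h=90):
    c=cv2.resize(im[y:y+h,x:x+w],(400,300),interpolation=cv2.INTER_CUBIC).astype(float)
    c=255*(c/255)**.6
    for k in range(0,w,20):
        X=int(k*400/w);c[0:6,X]=(0,255,255);cv2.putText(c,str(x+k),(X,16),0,.35,(0,255,255))
    for k in range(0,h,20):
        Y=int(k*300/h);c[Y,0:6]=(0,255,255);cv2.putText(c,str(y+k),(8,Y+4),0,.35,(0,255,255))
    return c
o=np.vstack([np.hstack([crop(t,265,200),crop(t,110,195)]),np.hstack([crop(s,155,285),crop(s,290,205)])])
cv2.imwrite("pics/comp.png",o)
g=cv2.cvtColor(t,cv2.COLOR_BGR2GRAY)[215:280,425:490]
m=(g>100).astype(np.uint8);c=max(cv2.findContours(m,0,1)[0],key=cv2.contourArea)
print("plate",cv2.fitEllipse(c),"+ (425,215)")
E
```

```text
plate ((33.75314712524414, 31.20153045654297), (44.07748031616211, 45.21847152709961), 71.56755828857422) + (425,215)[ WARN:0@0.069] global loadsave.cpp:1063 imwrite_ Unsupported depth image for selected encoder is fallbacked to CV_8U.
```

View pics/comp.png

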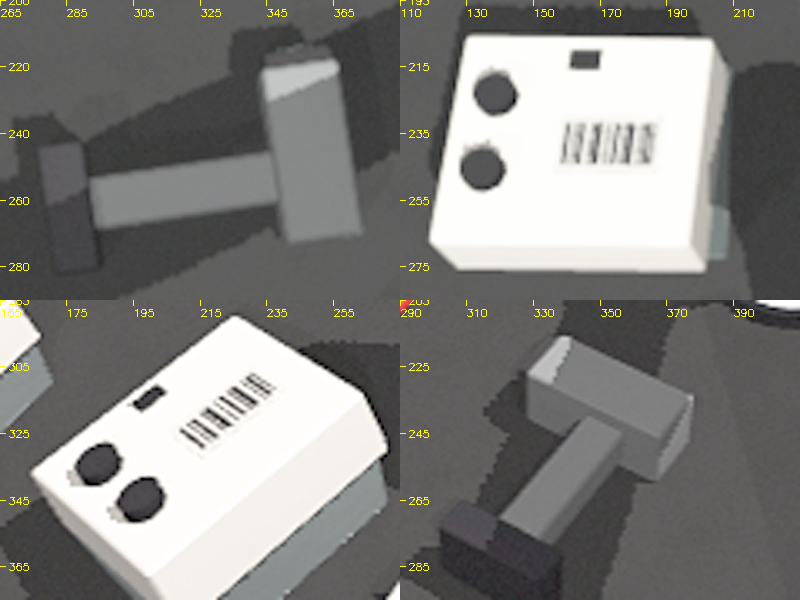

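The crops give me these points. Top view, scanner handle: from (293.5,261.2) to (346.9,253.4). Label centre: top (172.4,238.2), side (223.7,318.3). The knobs and the black window are visible in both views, so I can fit the panel plane.

```bash
cat >h.py <<'E'
import numpy as np
from bench import arm
from scipy.spatial.transform import Rotation as R
np.set_printoptions(precision=2,suppress=True)
def ray(n,uv,cm=None):
    m=cm or arm.camera_model(n);K=np.array(m["intrinsics"]);P=np.array(m["pose"])
    d=np.linalg.inv(K)@[uv[0],uv[1],1];return P[:3,3],P[:3,:3]@(d*[1,-1,-1])
def onz(n,uv,z):
    o,d=ray(n,uv);return o+d*(z-o[2])/d[2]
def tri(a,b):
    o1,d1=ray("top",a);o2,d2=ray("side",b)
    t=np.linalg.lstsq(np.c_[d1,-d2],o2-o1,rcond=None)[0]
    p,q=o1+d1*t[0],o2+d2*t[1];return (p+q)/2,np.linalg.norm(p-q)
E
python3 - <<'E'
from h import *
T=lambda x,y:(110+(x-400)/3.3333,195+y/3.3333)
S=lambda x,y:(155+x/3.3333,285+(y-300)/3.3333)
P=[]
for n,a,b in [("label",(608,144),(229,411)),("k1",(495,93),(97,464)),("k2",(483,169),(141,499)),("win",(586,59),(148,397)),("cornerFR",(712,38),(236,317)),("cornerFL",(468,35),(33,474))]:
    p,e=tri(T(*a),S(*b));print(n,p,e);P.append(p)
Q=np.array([P[0],P[3],P[4],P[5]]);c=Q.mean(0);n=np.linalg.svd(Q-c)[2][2];n*=np.sign(n[2]);print("normal",n,np.degrees(np.arccos(n[2])))
A=onz("top",(293.5,261.2),42);B=onz("top",(346.9,253.4),42);print("handle",A,B,np.linalg.norm(B-A))
H=lambda x,y:(265+x/3.3333,200+y/3.3333)
for q in [(288,243),(360,234),(262,72),(338,60)]:print("head",onz("top",H(*q),54))
S2=lambda x,y:(290+(x-400)/3.3333,205+(y-300)/3.3333)
print("dock",onz("top",(458.75,246.2),12))
s=arm.read_state();q=s["joints"];p=s["position"];print(np.linalg.norm(p[:2]),p)
c,sn=np.cos(q[0]),np.sin(q[0]);print("plane coords",c*p[0]+sn*p[1],-sn*p[0]+c*p[1]); print(R.from_quat(s["ee_rot"]).as_matrix())
E
```

```text
label [515.65 299.75  97.3 ] 2.5831800537243126
k1 [547.26 372.43  91.36] 1.2585954837126985
k2 [499.53 371.84 108.82] 1.081072366415027
win [570.65 321.34  78.27] 0.6838515237312752
cornerFR [585.29 244.53  68.01] 2.858582673327425
cornerFL [585.58 398.68  67.87] 2.588401156825563
normal [ 0.38 -0.    0.92] 22.510173916590315
handle [473.14  55.45  42.  ] [491.16 -59.45  42.  ] 116.30660961322288
head [449.37 -68.58  54.  ]
head [ 455.58 -114.56   54.  ]
head [558.79 -51.17  54.  ]
head [ 567.08 -100.     54.  ]
dock [ 510.82 -310.15   12.  ]
624.8260920123286 [ 266.04 -565.36  403.74]
plane coords 604.0581953286177 -159.75400438089918
[[-0.9  -0.43 -0.  ]
 [-0.43  0.9   0.  ]
 [ 0.    0.   -1.  ]]
```

The label comes out at about (515,300,98) with a 20° slope and the station at yaw 180°. The scanner's own x is at azimuth 9°, its origin at about (470,87), and the dock is at (511,-310). These agree with the given sizes. Next is a safe transit move, which also gives data to identify the kinematics.

Request:
move_arm --fingers '[85,85,85,85,85,85,85,85,85,85]' --travel '[[-35,35,0],[-70,70,0],[-105,105,0],[-140,140,0],[-175,175,0],[-210,210,0],[-245,245,0],[-280,280,0],[-315,315,0],[-350,350,0]]' --dr '[[0.03,0,-0.05],[0.06,0,-0.1],[0.09,0,-0.15],[0.12,0,-0.2],[0.15,0,-0.25],[0.18,0,-0.3],[0.21,0,-0.35],[0.24,0,-0.4],[0.27,0,-0.45],[0.3,0,-0.5]]'

```text
clock: 1.1
position: [433.6, -97.8, 404.8]
ee_rot: [-0.45, 0.88, -0.145, 0.033]
contact_force: [0.7, 0.1, 0.4]
gripper_width: 84.7
grasp_force: 0.0
```

```bash
cat >>h.py <<'E'
from scipy.optimize import least_squares
# arm: z, y, -y, x(roll), -y, x ; params d1,a2,a3,d4,off,d6 ; tool z = forward at zero
def fk(q,k,full=False):
    d1,a2,a3,d4,off,d6,sg4,sg6=k
    rz=R.from_euler
    A=rz('z',q[0]);p=A.apply([0,0,d1]);A=A*rz('y',q[1]);p=p+A.apply([0,0,a2]);A=A*rz('y',-q[2]);p=p+A.apply([d4,0,a3])
    E=p
    A=A*rz('x',sg4*q[3])*rz('y',-q[4]);p=p+A.apply([0,off,0]);p=p+A.apply([d6,0,0]);A=A*rz('x',sg6*q[5])
    return p,A,E
def toolR(A,C): return A*C
E
python3 - <<'E'
from h import *
s1=arm.read_state()
q0=np.array([-0.872,0.385,0.008,0,-1.194,-0.259]);p0=np.array([266.111,-565.495,404.712]);R0=R.from_quat([-0.218,0.976,0.001,0])
print(s1["joints"],s1["position"],s1["ee_rot"],s1["contact_force"])
import json;json.dump([[list(q0),list(p0),list(R0.as_quat())],[list(s1["joints"]),list(s1["position"]),list(s1["ee_rot"])]],open("d.json","w"))
D=[(q0,p0,R0),(s1["joints"],s1["position"],R.from_quat(s1["ee_rot"]))]
for s4 in(1,-1):
  for s6 in (1,-1):
    C=[fk(q,[0]*6+[s4,s6])[1].inv()*r for q,p,r in D]
    print(s4,s6,(C[0].inv()*C[1]).magnitude())
    if (C[0].inv()*C[1]).magnitude()<.02:
        print(C[0].as_matrix())
        f=lambda k:np.concatenate([fk(q,[*k,s4,s6])[0]-p for q,p,r in D])
        r=least_squares(f,[250,450,0,450,-160,160]);print(r.x,r.fun)
E
```

```text
[ 0.2   0.02 -0.6   0.36 -0.83 -1.05] [433.62 -97.78 404.76] [-0.45  0.88 -0.14  0.03] [0.65 0.1  0.41]
1 1 1.2001599359999975
1 -1 0.7153284369540576
-1 1 1.5843287221295619
-1 -1 0.0018443787406093803
[[ 0. -0.  1.]
 [-1.  0.  0.]
 [-0. -1. -0.]]
[ 162.36  563.41   -0.89  422.58 -160.04  123.42] [-0.  0. -0.  0. -0. -0.]
```

```bash
cat >>h.py <<'E'
C0=R.from_matrix([[0,0,1],[-1,0,0],[0,-1,0]])
K0=[162.36,563.41,-.89,422.58,-160,123.42,-1,-1]
LO=np.array([-3.14,-1.21,-1.07,-3.16,-2.99,-3.1]);HI=np.array([3.14,2.06,1.41,2.05,-.16,3.1])
def ik(p,r,q0,k=K0):
    f=lambda q:np.r_[(fk(q,k)[0]-p)/100,((fk(q,k)[1]*C0).inv()*r).as_rotvec()]
    s=least_squares(f,np.clip(q0,LO+.02,HI-.02),bounds=(LO+.01,HI-.01),xtol=1e-6,ftol=1e-6);return s.x,np.abs(s.fun).max()
def tcp(o,Rs,a,f,g,lift=0):
    "TCP pose for scanner origin o, rotation Rs (Rotation)"
    z=np.array([0,-np.cos(a),-np.sin(a)]);y=np.array([f,0,0.]);x=np.cross(y,z)
    Rt=R.from_matrix(np.c_[x,y,z]);gp=np.array([0,lift,g])-155*z
    return o+Rs.apply(gp),Rs*Rt
def lying(): return np.array([469.6,87.2,27.]),R.from_matrix(np.c_[[np.cos(.155),np.sin(.155),0],[0,0,1],[np.sin(.155),-np.cos(.155),0]])
def dock(psi,h=12): return np.array([511,-310,h]),R.from_euler('z',psi)
LB=np.array([515.5,300,98.5]);NL=np.array([np.sin(np.radians(20)),0,np.cos(np.radians(20))])
def read(phi,d=80):
    x=-NL;y0=np.array([0,1,0]);u=R.from_rotvec(NL*phi).apply(y0) # own z along u
    Rs=R.from_matrix(np.c_[x,np.cross(u,x),u]);return LB+NL*(80+d)-Rs.apply([80+80,0,175])+0*NL+ (0 if d==80 else 0),Rs
E
python3 - <<'E'
from h import *
q1=arm.read_state()["joints"]
def read2(phi):
    x=-NL;u=R.from_rotvec(NL*phi).apply([0,1,0]);Rs=R.from_matrix(np.c_[x,np.cross(u,x),u]);return LB-Rs.apply([160,0,175]),Rs
for a in (0,.3,.5):
  for f in (1,-1):
    qg,e=ik(*tcp(*lying(),a,f,70),q1);print("GRASP a",a,"f",f,qg,round(e,3))
    if e>.01: continue
    for psi in np.radians(range(0,360,30)):
        best=min((ik(*tcp(*dock(psi),a,f,70),s) for s in (qg,q1,[-.5,.6,-.5,-1.5,-1.5,0],[-.5,.6,-.5,1.5,-1.5,0])),key=lambda t:t[1]+.0001*np.abs(t[0]-qg).max())
        if best[1]<.01: print("  dock",round(np.degrees(psi)),best[0],round(best[1],3))
    for phi in np.radians(range(0,360,30)):
        best=min((ik(*tcp(*read2(phi),a,f,70),s) for s in (qg,q1,[.5,.6,-.5,-1.5,-1.5,0],[.5,.6,-.5,1.5,-1.5,0])),key=lambda t:t[1]+.0001*np.abs(t[0]-qg).max())
        if best[1]<.01: print("  read",round(np.degrees(phi)),best[0],round(best[1],3))
E
```

```text
GRASP a 0 f 1 [ 0.34  0.45 -0.52 -0.2  -0.59 -3.09] 0.112
GRASP a 0 f -1 [ 0.38  0.44 -0.6  -0.   -0.53 -0.22] 0.0
  dock 0 [-0.09  0.87 -0.88  1.66 -1.59 -1.75] 0.0
  dock 60 [-1.02  0.99 -0.84 -2.63 -1.8  -1.45] 0.0
  dock 90 [-1.11  0.87 -0.48 -2.02 -1.47 -1.77] 0.0
  dock 120 [-1.03  0.87 -0.13 -1.58 -1.56 -2.14] 0.0
  dock 150 [-0.91  0.96  0.21 -1.3  -1.85 -2.35] 0.0
  dock 180 [-0.76  1.08  0.51 -1.1  -2.19 -2.42] 0.0
  dock 210 [-0.58  1.18  0.72 -0.85 -2.5  -2.31] 0.0
  dock 240 [-0.36  1.23  0.67 -0.29 -2.55 -1.82] 0.0
  dock 270 [-0.19  1.19  0.35  0.25 -2.28 -1.4 ] 0.0
  dock 300 [-0.05  1.08 -0.05  0.62 -1.93 -1.32] 0.0
  dock 330 [ 0.02  0.96 -0.49  1.03 -1.63 -1.47] 0.0
  read 30 [-0.03  0.31 -0.43 -2.11 -0.66 -0.91] 0.0
  read 60 [-0.03  0.53 -0.12 -1.72 -1.1  -1.23] 0.0
  read 90 [ 0.03  0.77  0.22 -1.59 -1.55 -1.38] 0.0
  read 120 [ 0.14  0.97  0.58 -1.6  -1.97 -1.52] 0.0
  read 150 [ 0.26  1.13  0.89 -1.76 -2.36 -1.71] 0.0
  read 180 [ 0.37  1.21  1.05 -2.09 -2.74 -2.  ] 0.0
  read 240 [ 0.95  1.02  0.37  0.26 -2.65  0.52] 0.0
  read 270 [ 1.06  0.79 -0.11  0.62 -2
[... 4182 characters left out ...]
2.09 -1.74] 0.0
  dock 270 [-0.2   0.98  0.25  0.18 -1.9  -1.42] 0.0
  dock 300 [-0.07  0.88 -0.1   0.51 -1.58 -1.25] 0.0
  dock 330 [-0.01  0.74 -0.51  0.94 -1.24 -1.28] 0.0
  read 0 [ 0.68  0.36 -0.91  1.83 -1.17  0.48] 0.0
  read 60 [ 0.03  0.39 -0.35 -2.17 -0.65 -0.88] 0.0
  read 90 [ 0.05  0.57 -0.08 -1.76 -1.06 -1.23] 0.0
  read 120 [ 0.1   0.76  0.21 -1.62 -1.51 -1.37] 0.0
  read 150 [ 0.19  0.93  0.51 -1.61 -1.94 -1.49] 0.0
  read 180 [ 0.3   1.05  0.75 -1.7  -2.35 -1.62] 0.0
  read 210 [ 0.41  1.1   0.86 -1.91 -2.76 -1.79] 0.0
  read 270 [ 0.93  0.94  0.18  0.29 -2.53  0.52] 0.0
  read 300 [ 1.01  0.74 -0.23  0.67 -2.05  0.7 ] 0.0
  read 330 [ 0.99  0.53 -0.62  1.07 -1.59  0.67] 0.0
```

```bash
sed -i '/^def read(phi/,$d' h.py; cat >>h.py <<'E'
def read(phi,d=0,lb=LB):
    x=-NL;u=R.from_rotvec(NL*phi).apply([0,1,0]);Rs=R.from_matrix(np.c_[x,np.cross(u,x),u]);return lb+d*NL-Rs.apply([160,0,175]),Rs
def delta(p,r,p0=None,r0=None):
    s=arm.read_state()
    if p0 is None:p0,r0=s["position"],R.from_quat(s["ee_rot"])
    t=r0.inv().apply(p-p0);w=(r0.inv()*r).as_rotvec()
    print("travel",t.round(1),"|",np.linalg.norm(t).round(),"dr",w.round(3),"|",np.linalg.norm(w).round(2));return p,r
A,F,G=.5,-1,70
E
python3 - <<'E'
from h import *
g=tcp(*lying(),A,F,G,3);z=g[1].apply([0,0,1]);pre=(g[0]-110*z,g[1])
print("grasp TCP",g[0],"z",z)
delta(*pre)
q,e=ik(*pre,arm.read_state()["joints"]);print(q,e)
for ph in (270,300,330):
    p,r=tcp(*read(np.radians(ph)),A,F,G);z=r.apply([0,0,1]);print(ph,"TCP",p,"z",z,"y",r.apply([0,1,0]),"wrist",p-123*z)
    q,e=ik(p,r,[1,.6,-.4,.8,-1.8,.7]);print(q,e,"elbow/forearm end",fk(q,K0)[2])
    p,r=tcp(*dock(np.radians(ph)),A,F,G);z=r.apply([0,0,1]);print("  dock TCP",p,"z",z,"wrist",p-123*z,fk(ik(p,r,[0,.8,-.4,.7,-1.5,-1.3])[0],K0)[2])
E
```

```text
grasp TCP [491.88 -55.38 166.03] z [-0.07  0.47 -0.88]
travel [-41.9 -16.9 150.6] | 157.0 dr [-0.44 -0.66 -0.7 ] | 1.05
[-0.06  0.4  -0.21 -0.54 -1.14  0.49] 3.0160265396261823e-10
270 TCP [541.38 436.03 259.35] z [-0.45 -0.88  0.16] y [0.34 0.   0.94] wrist [596.8  543.97 239.18]
[ 0.93  0.94  0.18  0.29 -2.53  0.52] 9.213181328959764e-12 elbow/forearm end [455.34 610.81 205.69]
  dock TCP [ 647.03 -310.    156.31] z [-0.88  0.   -0.48] wrist [ 754.97 -310.    215.28] [ 767.06 -151.88  194.02]
300 TCP [481.34 402.46 281.2 ] z [ 0.02 -1.   -0.01] y [0.34 0.   0.94] wrist [478.61 525.42 282.2 ]
[ 1.01  0.74 -0.23  0.67 -2.05  0.7 ] 1.1368683772161603e-15 elbow/forearm end [328.63 522.97 226.53]
  dock TCP [ 628.8  -241.99  156.31] z [-0.76 -0.44 -0.48] wrist [ 722.28 -188.02  215.28] [667.23 -44.21 171.81]
330 TCP [445.11 341.44 294.39] z [ 0.49 -0.85 -0.18] y [ 0.34 -0.    0.94] wrist [384.97 446.48 316.28]
[ 0.99  0.53 -0.62  1.07 -1.59  0.67] 1.7109869077103211e-13 elbow/forearm end [250.07 381.48 259.91]
  dock TCP [ 579.01 -192.2   156.31] z [-0.44 -0.76 -0.48] wrist [632.98 -98.72 215.28] [511.26  -2.79 175.5 ]
```

Request:
move_arm --fingers '[85,85,85,85,85,85,85,85,85,85]' --travel '[[-5,-2,19],[-10,-4,38],[-16,-6,57],[-21,-8,75],[-26,-11,94],[-31,-13,113],[-37,-15,132],[-41.9,-16.9,150.6],[-41.9,-16.9,150.6],[-41.9,-16.9,150.6]]' --dr '[[-0.055,-0.082,-0.087],[-0.11,-0.165,-0.175],[-0.165,-0.247,-0.262],[-0.22,-0.33,-0.35],[-0.275,-0.412,-0.437],[-0.33,-0.495,-0.525],[-0.385,-0.577,-0.612],[-0.44,-0.66,-0.7],[-0.44,-0.66,-0.7],[-0.44,-0.66,-0.7]]'

```text
clock: 2.1
position: [499.9, -109.8, 262.0]
ee_rot: [0.734, -0.632, -0.191, -0.162]
contact_force: [0.1, -0.4, 0.3]
gripper_width: 85.1
grasp_force: 0.0
```

```bash
python3 - <<'E'
from h import *
import json,cv2
s=arm.read_state();D=json.load(open("d.json"));D.append([list(s["joints"]),list(s["position"]),list(s["ee_rot"])]);json.dump(D,open("d.json","w"))
f=lambda k:np.concatenate([fk(q,[*k,-1,-1])[0]-p for q,p,r in D])
r=least_squares(f,[250,450,0,450,-160,160]);print(r.x,r.fun)
m=arm.camera_model("wrist");im=arm.get_image("wrist");cv2.imwrite("pics/w1.png",im[:,:,::-1])
P=np.array(m["pose"]);Ki=np.array(m["intrinsics"])
# predicted pixels of scanner features
o,Rs=lying()
for n,v in [("foot corner",(42,27,0)),("foot c2",(-42,27,0)),("foot3",(42,27,30)),("foot4",(-42,27,30)),("handle62",(0,15,62)),("head -45,150",(-45,27,150)),("head 80,150",(80,27,150)),("h -45,200",(-45,27,200))]:
    c=P[:3,:3].T@(o+Rs.apply(v)-P[:3,3]);u=Ki@(c*[1,-1,-1]);print(n,u[:2]/u[2])
g=tcp(*lying(),A,F,G,3);delta(*g)
E
```

```text
[ 160.07  564.84    0.53  421.45 -159.88  124.29] [ 0.13  0.09 -0.1   0.05 -0.07  0.08 -0.03 -0.07  0.02]
foot corner [250.16 348.48]
foot c2 [380.55 347.64]
foot3 [244.42 321.98]
foot4 [385.63 321.07]
handle62 [314.58 271.04]
head -45,150 [426.18 148.59]
head 80,150 [111.51 150.64]
h -45,200 [454.12  12.87]
travel [ -1.   -0.6 111.2] | 111.0 dr [-0.    0.01 -0.01] | 0.01
```

View pics/w1.png

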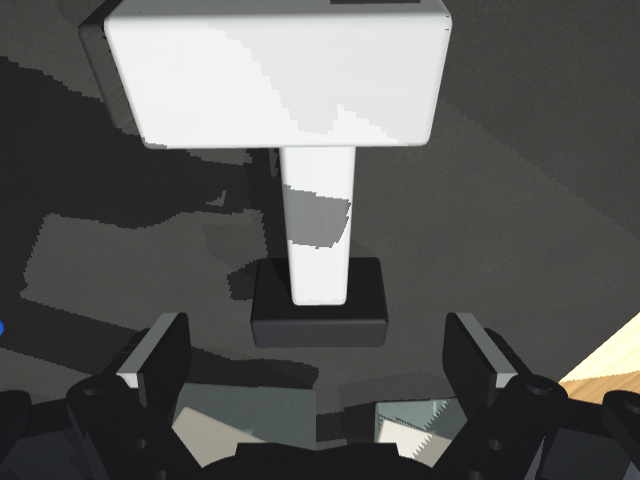

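The wrist view shows the scanner about where predicted. The foot corners are at (250,347) and (387,347), and the handle centre is at x≈319, about 2 mm off the prediction. The grasp path is clear.

Request:
move_arm --fingers '[85,85,85,85,85,85,85,85,85,85]' --travel '[[0,1,20],[0,1.5,40],[-1,1.5,58],[-1,1.5,73],[-1,1.5,85],[-1,1.5,95],[-1,1.5,103],[-1,1.5,109],[-1,1.5,111],[-1,1.5,111]]' --dr '[[0,0.01,-0.01],[0,0.01,-0.01],[0,0.01,-0.01],[0,0.01,-0.01],[0,0.01,-0.01],[0,0.01,-0.01],[0,0.01,-0.01],[0,0.01,-0.01],[0,0.01,-0.01],[0,0.01,-0.01]]'

```text
clock: 3.15
position: [490.1, -55.6, 165.7]
ee_rot: [0.738, -0.628, -0.187, -0.16]
contact_force: [1.0, -0.5, -0.5]
gripper_width: 85.0
grasp_force: 0.0
```

Request:
move_arm --fingers '[20,20,20,20,20,20,20,20]' --travel '[[0,0,0],[0,0,0],[0,0,0],[0,0,0],[0,0,0],[0,0,0],[0,0,0],[0,0,0]]' --dr '[[0,0,0],[0,0,0],[0,0,0],[0,0,0],[0,0,0],[0,0,0],[0,0,0],[0,0,0]]'

```text
clock: 3.95
position: [490.4, -55.8, 166.3]
ee_rot: [0.739, -0.628, -0.186, -0.161]
contact_force: [1.2, -1.9, 4.4]
gripper_width: 33.4
grasp_force: 60.5
```

```bash
python3 - <<'E'
from h import *
s=arm.read_state();print(s["position"],s["contact_force"],s["gripper_width"],s["grasp_force"])
p,r=s["position"],R.from_quat(s["ee_rot"])
g=tcp(*lying(),A,F,G,3)
# lift target: 150 straight up
print("lift 150 up, tool:",r.inv().apply([0,0,150]))
for psi in (330,345,0):
    d=tcp(*dock(np.radians(psi),12+60),A,F,G,3);q,e=ik(*d,s["joints"]);print(psi,q,e,d[0])
    delta(*d,p+[0,0,150],r)
E
```

```text
[490.38 -55.75 166.29] [ 1.22 -1.91  4.4 ] 33.359019737884914 60.47712206840515
lift 150 up, tool: [ -71.49   -0.59 -131.87]
330 [ 0.01  0.66 -0.48  0.9  -1.32 -1.19] 1.1368683772161603e-15 [ 580.51 -189.6   216.31]
travel [176.6 -67.1  18.3] | 190.0 dr [-0.22  1.5   0.72] | 1.68
345 [-0.02  0.58 -0.69  1.19 -1.17 -1.25] 2.144747668353375e-10 [ 546.98 -175.71  216.31]
travel [159.8 -36.2  27.3] | 166.0 dr [-0.14  1.54  0.45] | 1.61
0 [-0.12  0.5  -0.86  1.58 -1.06 -1.33] 5.057065877167588e-14 [ 511.   -170.97  216.31]
travel [150.5  -1.5  32.1] | 154.0 dr [-0.06  1.56  0.17] | 1.57
```

Request:
move_arm --fingers '[20,20,20,20,20,20]' --travel '[[-6,0,-11],[-20,0,-37],[-38,0,-70],[-56,0,-103],[-68,0,-125],[-71.5,0,-132]]' --dr '[[0,0,0],[0,0,0],[0,0,0],[0,0,0],[0,0,0],[0,0,0]]'

```text
clock: 4.55
position: [489.4, -55.6, 318.9]
ee_rot: [0.739, -0.627, -0.185, -0.162]
contact_force: [0.8, -0.5, -2.7]
gripper_width: 33.4
grasp_force: 60.2
```

Request:
move_arm --fingers '[20,20,20,20,20,20,20,20,20]' --travel '[[6,-2,1],[18,-7,2],[30,-11,3],[42,-16,4],[55,-21,6],[68,-26,7],[80,-31,8],[90,-35,9],[94,-36,10]]' --dr '[[-0.008,0.05,0.024],[-0.022,0.15,0.072],[-0.037,0.25,0.12],[-0.051,0.35,0.168],[-0.068,0.46,0.221],[-0.084,0.57,0.274],[-0.1,0.68,0.326],[-0.113,0.77,0.37],[-0.117,0.8,0.384]]'

```text
clock: 5.45
position: [536.8, -126.9, 259.5]
ee_rot: [-0.63, 0.754, -0.051, -0.178]
contact_force: [0.0, 0.5, -2.9]
gripper_width: 33.1
grasp_force: 60.1
```

```bash
python3 - <<'E'
from h import *
s=arm.read_state();print(s["position"],s["contact_force"],s["gripper_width"],s["grasp_force"],s["joints"])
d=tcp(*dock(np.radians(330),12+60),A,F,G,3);delta(*d)
E
```

```text
[ 536.82 -126.94  259.49] [ 0.05  0.53 -2.93] 33.10307845000978 60.111302733421326 [ 0.11  0.44 -0.45  0.35 -0.95 -0.53]
travel [ 37.8 -61.2  50.2] | 88.0 dr [-0.1   0.7   0.34] | 0.78
```

Request:
move_arm --fingers '[20,20,20,20,20,20,20,20,20,20]' --travel '[[2,-4,3],[7,-11,9],[12,-20,16],[18,-29,24],[24,-38,31],[29,-47,39],[34,-55,45],[37,-60,49],[37.8,-61.2,50.2],[37.8,-61.2,50.2]]' --dr '[[-0.006,0.04,0.02],[-0.019,0.13,0.063],[-0.033,0.23,0.112],[-0.047,0.33,0.16],[-0.061,0.43,0.209],[-0.076,0.53,0.257],[-0.09,0.63,0.306],[-0.098,0.685,0.333],[-0.1,0.7,0.34],[-0.1,0.7,0.34]]'

```text
clock: 6.45
position: [581.3, -189.4, 217.8]
ee_rot: [-0.432, 0.744, -0.254, -0.441]
contact_force: [0.2, -1.0, -3.2]
gripper_width: 33.5
grasp_force: 60.3
```

```bash
python3 - <<'E'
from h import *
import cv2
s=arm.read_state();print(s["position"],s["contact_force"],s["gripper_width"],s["joints"])
d=tcp(*dock(np.radians(330),12+60),A,F,G,3);delta(*d)
o,Rs=dock(np.radians(330),72)
S=[]
for n in ("top","side"):
    im=arm.get_image(n)[:,:,::-1].copy();m=arm.camera_model(n);P=np.array(m["pose"]);K=np.array(m["intrinsics"])
    pr=lambda v:(lambda u:u[:2]/u[2])(K@((P[:3,:3].T@(v-P[:3,3]))*[1,-1,-1]))
    c=pr(o+Rs.apply([0,0,90])).astype(int);x0,y0=np.clip(c-[75,110],0,[490,260]);sc=2.6
    I=cv2.resize(im[y0:y0+220,x0:x0+150],None,fx=sc,fy=sc,interpolation=cv2.INTER_CUBIC);I=(255*(I/255.)**.6).astype(np.uint8)
    q=lambda v:tuple(int(t) for t in (pr(o+Rs.apply(v))-[x0,y0])*sc)
    for (z,xs,y) in ((0,(-42,42),27),(30,(-42,42),27),(150,(-45,80),27),(200,(-45,80),27)):
        k=[q((xs[0],-y,z)),q((xs[1],-y,z)),q((xs[1],y,z)),q((xs[0],y,z))]
        cv2.polylines(I,[np.array(k)],True,(0,255,0) if z in(0,200) else (0,200,255),1)
    S.append(I)
cv2.imwrite("pics/d1.png",np.hstack(S)); print(S[0].shape)
E
```

```text
[ 581.29 -189.41  217.75] [ 0.16 -1.02 -3.21] 33.518487614049356 [ 0.01  0.66 -0.48  0.9  -1.32 -1.18]
travel [-1.   0.6  1.2] | 2.0 dr [-0.  0.  0.] | 0.0
(572, 390, 3)
```

View pics/d1.png

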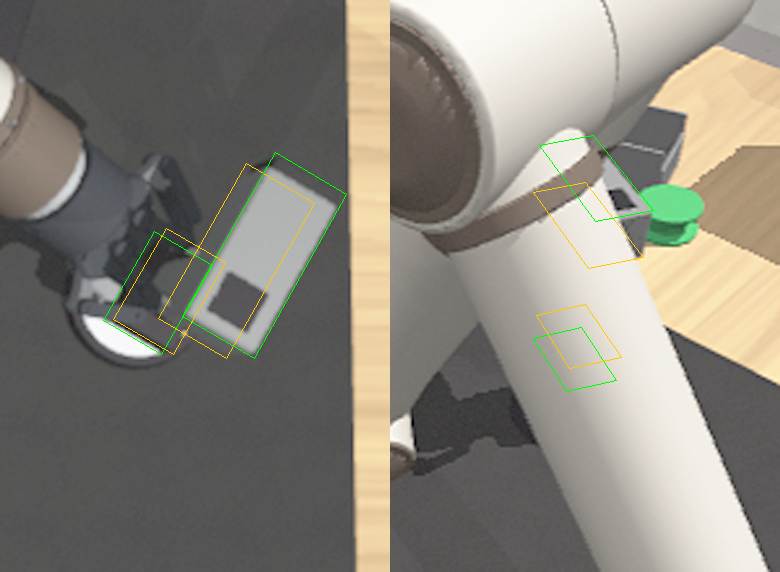

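The top view shows the scanner held upright over the dock, and the overlaid model matches the head outline to about 3 mm. The arm hides it in the side view. Now I'll lower it.

```bash
python3 - <<'E'
from h import *
r=R.from_quat(arm.read_state()["ee_rot"])
for v in ([0,0,-1],[-.8,-.2,-54]):print(r.inv().apply(v).round(3))
E
```

```text
[-0.88 -0.    0.48]
[-47.03   0.55  26.54]
```

Request:
move_arm --fingers '[20,20,20,20,20,20,20]' --travel '[[-5,0,3],[-14,0.5,8],[-24,0.5,13.5],[-34,0.5,19],[-42,0.5,23.5],[-46,0.5,26],[-47,0.5,26.5]]' --dr '[[0,0,0],[0,0,0],[0,0,0],[0,0,0],[0,0,0],[0,0,0],[0,0,0]]'

```text
clock: 7.25
position: [580.9, -189.7, 164.5]
ee_rot: [-0.431, 0.744, -0.255, -0.441]
contact_force: [-0.4, 0.4, -2.7]
gripper_width: 33.2
grasp_force: 60.3
```

Request:
move_arm --fingers '[20,20,20,20,20]' --travel '[[-0.9,0,0.5],[-1.8,0,1],[-2.6,0,1.4],[-3.5,0,1.9],[-4.4,0,2.4]]' --dr '[[0,0,0],[0,0,0],[0,0,0],[0,0,0],[0,0,0]]'

```text
clock: 7.75
position: [581.1, -189.6, 160.6]
ee_rot: [-0.431, 0.745, -0.255, -0.441]
contact_force: [-0.7, 0.5, -3.2]
gripper_width: 33.1
grasp_force: 60.3
```

```bash
python3 - <<'E'
from h import *
s=arm.read_state();print(s["position"],s["contact_force"],s["wrist_torque"])
d=tcp(*dock(np.radians(330),12),A,F,G,3);delta(*d)
E
```

```text
[ 581.08 -189.62  160.58] [-0.74  0.55 -3.19] [ 2.16 -1.16 -0.03]
travel [-3.6  0.5  2.3] | 4.0 dr [-0.  0.  0.] | 0.0
```

Request:
move_arm --fingers '[20,20,20,20]' --travel '[[-0.9,0,0.5],[-1.8,0,1],[-2.6,0,1.4],[-2.6,0,1.4]]' --dr '[[0,0,0],[0,0,0],[0,0,0],[0,0,0]]'

```text
clock: 8.15
position: [581.1, -189.6, 157.5]
ee_rot: [-0.431, 0.745, -0.255, -0.441]
contact_force: [-0.5, -0.6, -3.7]
gripper_width: 33.1
grasp_force: 60.5
```

Request:
move_arm --fingers '[20,20,20]' --travel '[[-0.9,0,0.5],[-0.9,0,0.5],[-0.9,0,0.5]]' --dr '[[0,0,0],[0,0,0],[0,0,0]]'

```text
clock: 8.45
position: [581.1, -189.5, 157.2]
ee_rot: [-0.431, 0.744, -0.256, -0.441]
contact_force: [-0.3, 2.2, 2.2]
gripper_width: 32.9
grasp_force: 60.8
```

Request:
move_arm --fingers '[40,60,80,80,80,80,80,80]' --travel '[[0,0,0],[0,0,0],[0,0,0],[0,0,0],[0,0,0],[0,0,0],[0,0,0],[0,0,0]]' --dr '[[0,0,0],[0,0,0],[0,0,0],[0,0,0],[0,0,0],[0,0,0],[0,0,0],[0,0,0]]'

```text
clock: 9.25
position: [581.0, -189.6, 156.4]
ee_rot: [-0.431, 0.745, -0.255, -0.441]
contact_force: [-0.9, -0.0, 0.4]
gripper_width: 80.4
grasp_force: 0.0
```

Request:
move_arm --fingers '[80,80,80,80,80,80,80,80]' --travel '[[0,0,-1],[0,0,-2],[0,0,-3],[0,0,-3],[0,0,-3],[0,0,-3],[0,0,-3],[0,0,-3]]' --dr '[[0,0,0],[0,0,0],[0,0,0],[0,0,0],[0,0,0],[0,0,0],[0,0,0],[0,0,0]]'

```text
clock: 10.05
position: [582.3, -187.4, 157.9]
ee_rot: [-0.431, 0.745, -0.255, -0.441]
contact_force: [-0.6, -0.4, 0.3]
gripper_width: 80.3
grasp_force: 0.0
```

```bash
python3 - <<'E'
from h import *
import cv2
s=arm.read_state();print(s["clock"],s["position"],s["contact_force"],s["gripper_width"],s["grasp_force"])
o,Rs=dock(np.radians(330),12)
S=[]
for n,w,h,sc in (("top",110,160,3.5),("wrist",640,480,.65)):
    m=arm.camera_model(n);im=arm.get_image(n)[:,:,::-1].copy();P=np.array(m["pose"]);K=np.array(m["intrinsics"])
    pr=lambda v:(lambda u:u[:2]/u[2])(K@((P[:3,:3].T@(v-P[:3,3]))*[1,-1,-1]))
    c=pr(o+Rs.apply([0,0,90])).astype(int) if n=="top" else np.array([320,240]);x0,y0=c-[w//2,h//2]
    I=cv2.resize(im[y0:y0+h,x0:x0+w],None,fx=sc,fy=sc,interpolation=cv2.INTER_CUBIC);I=(255*(I/255.)**.6).astype(np.uint8)
    q=lambda v:tuple(int(t) for t in (pr(o+Rs.apply(v))-[x0,y0])*sc)
    for (z,xs,y) in ((0,(-42,42),27),(30,(-42,42),27),(150,(-45,80),27),(200,(-45,80),27)):
        k=[q((xs[0],-y,z)),q((xs[1],-y,z)),q((xs[1],y,z)),q((xs[0],y,z))]
        cv2.polylines(I,[np.array(k)],True,(0,255,0) if z in(0,200) else (0,200,255),1)
    cv2.polylines(I,[np.array([tuple(int(t) for t in (pr(np.array([511+50*np.cos(t),-310+50*np.sin(t),12]))-[x0,y0])*sc) for t in np.linspace(0,6.28,40)])],True,(255,0,255),1)
    S.append(cv2.copyMakeBorder(I,0,max(0,560-I.shape[0]),0,0,0)[:560])
cv2.imwrite("pics/d2.png",np.hstack(S));print(np.hstack(S).shape)
E
```

```text
10.05 [ 582.33 -187.35  157.89] [-0.6  -0.4   0.31] 80.30723705890722 0.0
(560, 801, 3)
```

View pics/d2.png

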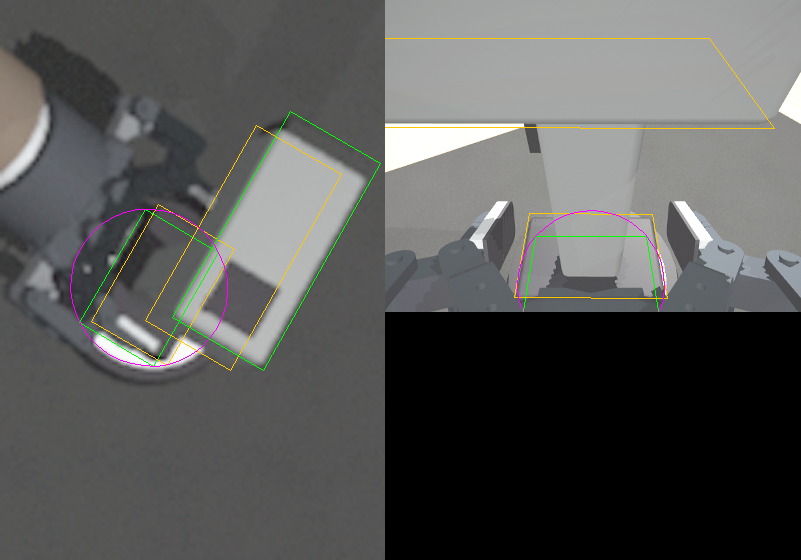

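The top and wrist views show the scanner upright, centred on the dock plate and matching the overlay, with the fingers clear of it. Next I'll regrip it and plan the path to the reading pose.

Request:
move_arm --fingers '[80,80,50,20,20,20,20,20,20]' --travel '[[0,0,2],[0,0,3],[0,0,3],[0,0,3],[0,0,3],[0,0,3],[0,0,3],[0,0,3],[0,0,3]]' --dr '[[0,0,0],[0,0,0],[0,0,0],[0,0,0],[0,0,0],[0,0,0],[0,0,0],[0,0,0],[0,0,0]]'

```text
clock: 11.05
position: [581.1, -189.6, 156.6]
ee_rot: [-0.431, 0.745, -0.255, -0.441]
contact_force: [0.8, -1.1, 0.8]
gripper_width: 33.5
grasp_force: 62.2
```

Request:
move_arm --fingers '[20,20,20,20,20,20,20]' --travel '[[4,0,-2.4],[16,0,-9],[35,0,-19],[58,0,-31],[82,0,-45],[101,0,-55],[106,0,-58]]' --dr '[[0,0,0],[0,0,0],[0,0,0],[0,0,0],[0,0,0],[0,0,0],[0,0,0]]'

```text
clock: 11.75
position: [581.1, -189.6, 280.4]
ee_rot: [-0.431, 0.746, -0.256, -0.439]
contact_force: [0.2, 0.5, -3.0]
gripper_width: 33.1
grasp_force: 62.1
```

```bash
cat >>h.py <<'E'
from scipy.spatial.transform import Slerp
K0=[160.07,564.84,.53,421.45,-159.9,124.29,-1,-1]
def path(p1,r1,n=2,p0=None,r0=None,N=20):
    "check a straight path: joints, lowest scanner corner; print the tool-axis moves of n equal calls"
    s=arm.read_state()
    if p0 is None:p0,r0=s["position"],R.from_quat(s["ee_rot"])
    q=s["joints"];S=Slerp([0,1],R.concatenate([r0,r1]));tp,tr=tcp(np.zeros(3),R.identity(),A,F,G,3)
    for t in np.linspace(0,1,N+1):
        p,r=p0+t*(p1-p0),S([t])[0];qn,e=ik(p,r,q,K0);Rs=r*tr.inv();o=p-Rs.apply(tp)
        c=[o+Rs.apply(v) for v in [(80,27,150),(80,-27,150),(80,27,200),(80,-27,200),(-45,27,200),(-45,-27,200),(42,27,0),(42,-27,0),(-42,27,0),(-42,-27,0)]]
        l=min(c,key=lambda v:v[2])
        if round(t*N)%4==0:print(round(t,2),qn.round(2),"err",round(e,3),"dq",np.abs(qn-q).max().round(2),"low",l.round(),"wrist",fk(qn,K0)[2].round())
        q=qn
    for k in range(n):
        a,b=S([k/n])[0],S([(k+1)/n])[0];print("call",k,a.inv().apply((p1-p0)/n).round(1),(a.inv()*b).as_rotvec().round(3))
E
python3 - <<'E'
from h import *
s=arm.read_state();print(s["position"],s["contact_force"],s["gripper_width"],s["grasp_force"])
for ph in (315,330):
    t=tcp(*read(np.radians(ph),80),A,F,G,3);print("to",ph,t[0]);delta(*t);path(*t,2)
E
```

```text
[ 581.06 -189.62  280.45] [ 0.16  0.48 -2.95] 33.1165373880419 62.14082479476929
to 315 [484.82 376.61 365.07]
travel [-138.8  364.9 -429.7] | 581.0 dr [ 0.15  1.02 -2.01] | 2.26
0.0 [ 0.01  0.58 -0.44  0.88 -1.39 -1.1 ] err 0.0 dq 0.0 low [ 463. -312.  135.] wrist [529.   6. 276.]
0.2 [ 0.22  0.54 -0.51  0.84 -1.6  -0.81] err 0.0 dq 0.08 low [ 516. -203.  167.] wrist [488. 111. 277.]
0.4 [ 0.44  0.53 -0.54  0.82 -1.76 -0.47] err 0.0 dq 0.09 low [ 478. -103.  207.] wrist [441. 208. 277.]
0.6 [ 0.65  0.53 -0.53  0.84 -1.87 -0.07] err 0.0 dq 0.1 low [455.  -5. 252.] wrist [392. 296. 280.]
0.8 [ 0.83  0.54 -0.47  0.88 -1.91  0.37] err 0.0 dq 0.11 low [603. 130. 267.] wrist [349. 379. 287.]
1.0 [ 0.98  0.57 -0.35  0.92 -1.89  0.84] err 0.0 dq 0.12 low [605. 299. 236.] wrist [315. 466. 300.]
call 0 [ -69.4  182.4 -214.9] [ 0.08  0.51 -1.  ]
call 1 [ -78.8   78.6 -268.1] [ 0.08  0.51 -1.  ]
to 330 [470.03 342.94 370.45]
travel [-116.4  360.9 -400.3] | 551.0 dr [ 0.42  1.18 -2.02] | 2.38
0.0 [ 0.01  0.58 -0.44  0.88 -1.39 -1.1 ] err 0.0 dq 0.0 low [ 463. -312.  135.] wrist [529.   6. 276.]
0.2 [ 0.21  0.53 -0.55  0.92 -1.57 -0.82] err 0.0 dq 0.07 low [ 521. -216.  171.] wrist [474.  99. 274.]
0.4 [ 0.41  0.5  -0.63  0.97 -1.7  -0.49] err 0.0 dq 0.09 low [ 491. -126.  213.] wrist [415. 180. 276.]
0.6 [ 0.61  0.47 -0.66  1.04 -1.75 -0.09] err 0.0 dq 0.1 low [476. -36. 256.] wrist [360. 250. 282.]
0.8 [ 0.79  0.46 -0.63  1.1  -1.73  0.35] err 0.0 dq 0.11 low [619. 131. 270.] wrist [316. 317. 294.]
1.0 [ 0.95  0.46 -0.53  1.11 -1.65  0.83] err 0.0 dq 0.12 low [604. 308. 237.] wrist [282. 393. 314.]
call 0 [ -58.2  180.5 -200.2] [ 0.21  0.59 -1.01]
call 1 [ -44.3   65.6 -264.1] [ 0.21  0.59 -1.01]
```

Request:
move_arm --fingers '[20,20,20,20,20,20,20,20,20,20]' --travel '[[-3,9,-11],[-10,27,-32],[-17,46,-54],[-25,65,-77],[-33,85,-101],[-40,106,-125],[-48,126,-148],[-56,147,-173],[-63,167,-196],[-69.4,182.4,-214.9]]' --dr '[[0.004,0.025,-0.05],[0.012,0.077,-0.15],[0.02,0.13,-0.25],[0.028,0.183,-0.36],[0.037,0.24,-0.47],[0.046,0.296,-0.58],[0.055,0.352,-0.69],[0.064,0.41,-0.805],[0.073,0.465,-0.91],[0.08,0.51,-1.0]]'

```text
clock: 12.75
position: [532.5, 95.0, 319.5]
ee_rot: [0.674, -0.306, 0.139, 0.658]
contact_force: [0.3, -0.0, -2.0]
gripper_width: 33.5
grasp_force: 62.2
```

```bash
python3 - <<'E'
from h import *
t=tcp(*read(np.radians(315),80),A,F,G,3);delta(*t);path(*t,1)
E
```

```text
travel [ -74.8   80.1 -267.7] | 289.0 dr [ 0.08  0.5  -1.  ] | 1.12
0.0 [ 0.55  0.53 -0.55  0.83 -1.82 -0.28] err 0.0 dq 0.0 low [465. -53. 227.] wrist [414. 254. 276.]
0.2 [ 0.65  0.53 -0.53  0.84 -1.86 -0.07] err 0.0 dq 0.05 low [455.  -5. 250.] wrist [391. 296. 278.]
0.4 [ 0.74  0.54 -0.51  0.86 -1.89  0.14] err 0.0 dq 0.06 low [588. 113. 271.] wrist [369. 338. 282.]
0.6 [ 0.83  0.54 -0.47  0.88 -1.91  0.37] err 0.0 dq 0.06 low [603. 131. 266.] wrist [349. 379. 286.]
0.8 [ 0.91  0.56 -0.42  0.91 -1.9   0.6 ] err 0.0 dq 0.06 low [628. 229. 252.] wrist [331. 422. 292.]
1.0 [ 0.98  0.57 -0.35  0.92 -1.89  0.84] err 0.0 dq 0.06 low [605. 299. 236.] wrist [315. 466. 300.]
call 0 [ -74.8   80.1 -267.7] [ 0.08  0.5  -1.  ]
```

Request:
move_arm --fingers '[20,20,20,20,20,20,20,20,20,20]' --travel '[[-7,7,-25],[-15,16,-53],[-24,25,-84],[-33,35,-117],[-42,45,-149],[-51,55,-182],[-60,64,-214],[-68,73,-243],[-73,78,-261],[-74.8,80.1,-267.7]]' --dr '[[0.008,0.045,-0.09],[0.016,0.1,-0.2],[0.025,0.155,-0.31],[0.035,0.215,-0.43],[0.044,0.275,-0.55],[0.053,0.335,-0.67],[0.063,0.395,-0.79],[0.072,0.45,-0.9],[0.078,0.485,-0.97],[0.08,0.5,-1.0]]'

```text
clock: 13.75
position: [485.3, 377.2, 364.5]
ee_rot: [0.708, 0.221, -0.022, 0.671]
contact_force: [0.1, 0.4, -2.4]
gripper_width: 33.2
grasp_force: 62.3
```

```bash
python3 - <<'E'
from h import *
import cv2
s=arm.read_state();print(s["position"],s["contact_force"],s["gripper_width"])
t=tcp(*read(np.radians(315),0),A,F,G,3);delta(*t);path(*t,1)
tp,tr=tcp(np.zeros(3),R.identity(),A,F,G,3)
S=[]
for n,w,h,sc in (("top",150,200,2.6),("side",150,200,2.6)):
    s=arm.read_state();r=R.from_quat(s["ee_rot"]);Rs=r*tr.inv();o=s["position"]-Rs.apply(tp)
    m=arm.camera_model(n);im=arm.get_image(n)[:,:,::-1].copy();P=np.array(m["pose"]);K=np.array(m["intrinsics"])
    pr=lambda v:(lambda u:u[:2]/u[2])(K@((P[:3,:3].T@(v-P[:3,3]))*[1,-1,-1]))
    c=pr(o+Rs.apply([30,0,150])).astype(int);x0,y0=np.clip(c-[w//2,h//2],0,[640-w,480-h])
    I=cv2.resize(im[y0:y0+h,x0:x0+w],None,fx=sc,fy=sc,interpolation=cv2.INTER_CUBIC);I=(255*(I/255.)**.6).astype(np.uint8)
    T=lambda p:tuple(int(t) for t in (pr(p)-[x0,y0])*sc)
    q=lambda v:T(o+Rs.apply(v))
    for (z,xs,y) in ((0,(-42,42),27),(30,(-42,42),27),(150,(-45,80),27),(200,(-45,80),27)):
        k=[q((xs[0],-y,z)),q((xs[1],-y,z)),q((xs[1],y,z)),q((xs[0],y,z))]
        cv2.polylines(I,[np.array(k)],True,(0,255,0) if z in(0,200) else (0,200,255),1)
    cv2.line(I,q((80,0,175)),q((240,0,175)),(255,0,255),1);cv2.circle(I,T(LB),4,(0,0,255),1)
    S.append(I)
cv2.imwrite("pics/r1.png",np.hstack(S))
E
```

```text
[485.29 377.17 364.49] [ 0.12  0.38 -2.36] 33.165664822178684
travel [ -0.8 -79.6   0.6] | 80.0 dr [-0. -0. -0.] | 0.0
0.0 [ 0.98  0.57 -0.34  0.92 -1.89  0.84] err 0.0 dq 0.0 low [605. 300. 235.] wrist [316. 467. 300.]
0.2 [ 0.99  0.59 -0.36  0.9  -1.88  0.81] err 0.0 dq 0.01 low [600. 299. 221.] wrist [308. 466. 289.]
0.4 [ 1.    0.6  -0.38  0.89 -1.86  0.79] err 0.0 dq 0.01 low [594. 299. 206.] wrist [301. 464. 278.]
0.6 [ 1.01  0.61 -0.4   0.87 -1.85  0.76] err 0.0 dq 0.01 low [589. 299. 191.] wrist [293. 463. 267.]
0.8 [ 1.02  0.62 -0.42  0.86 -1.83  0.73] err 0.0 dq 0.01 low [583. 299. 176.] wrist [286. 462. 256.]
1.0 [ 1.03  0.64 -0.43  0.84 -1.82  0.7 ] err 0.0 dq 0.01 low [577. 299. 161.] wrist [279. 462. 245.]
call 0 [ -0.8 -79.6   0.6] [-0. -0. -0.]
```

View pics/r1.png

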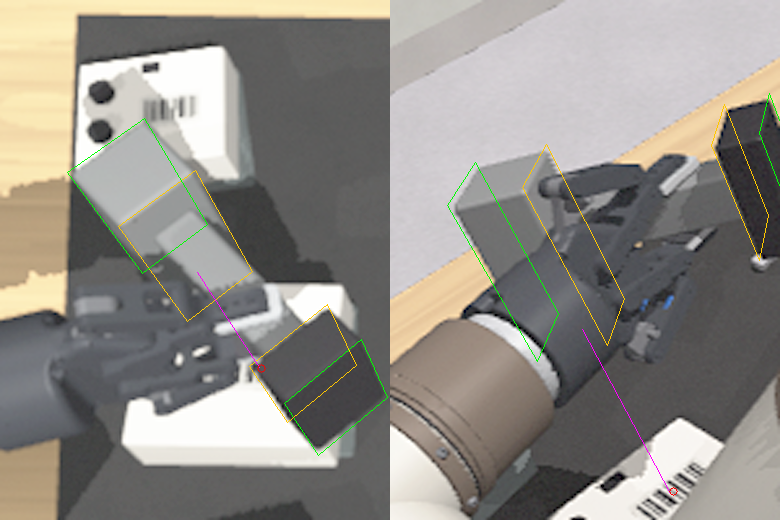

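The overlay matches the scanner in both views, and the view line (magenta) ends on the barcode. In the side crop that is (672,491), against a barcode centre of about (676,487). I'll move in 80 mm and hold.

Request:
move_arm --fingers '[20,20,20,20,20,20,20,20,20,20]' --travel '[[0,-4,0],[0,-12,0],[0,-22,0],[0,-33,0],[-0.5,-44,0.5],[-0.5,-55,0.5],[-0.8,-65,0.6],[-0.8,-73,0.6],[-0.8,-78,0.6],[-0.8,-79.6,0.6]]' --dr '[[0,0,0],[0,0,0],[0,0,0],[0,0,0],[0,0,0],[0,0,0],[0,0,0],[0,0,0],[0,0,0],[0,0,0]]'

```text
clock: 14.85
position: [458.3, 374.9, 289.9]
ee_rot: [0.708, 0.219, -0.022, 0.671]
contact_force: [0.4, -0.1, -2.8]
gripper_width: 33.2
grasp_force: 62.2
```

Request:
move_arm --fingers '[20,20,20,20,20,20,20,20,20,20]' --travel '[[0,0,0],[0,0,0],[0,0,0],[0,0,0],[0,0,0],[0,0,0],[0,0,0],[0,0,0],[0,0,0],[0,0,0]]' --dr '[[0,0,0],[0,0,0],[0,0,0],[0,0,0],[0,0,0],[0,0,0],[0,0,0],[0,0,0],[0,0,0],[0,0,0]]'

```text
clock: 15.85
position: [458.5, 374.8, 290.4]
ee_rot: [0.708, 0.218, -0.022, 0.671]
contact_force: [-0.2, 0.3, -3.0]
gripper_width: 33.3
grasp_force: 62.2
```

```bash
python3 - <<'E'
from h import *
import cv2
s=arm.read_state();print(s["position"],s["contact_force"],s["joint_vel"])
t=tcp(*read(np.radians(315),0),A,F,G,3);delta(*t)
tp,tr=tcp(np.zeros(3),R.identity(),A,F,G,3);r=R.from_quat(s["ee_rot"]);Rs=r*tr.inv();o=s["position"]-Rs.apply(tp)
print("focus",o+Rs.apply([160,0,175]),"angle",np.arccos(-Rs.apply([1,0,0])@NL))
S=[]
for n,w,h,sc in (("side",200,200,2.6),):
    m=arm.camera_model(n);im=arm.get_image(n)[:,:,::-1].copy();P=np.array(m["pose"]);K=np.array(m["intrinsics"])
    pr=lambda v:(lambda u:u[:2]/u[2])(K@((P[:3,:3].T@(v-P[:3,3]))*[1,-1,-1]))
    c=pr(o+Rs.apply([120,0,160])).astype(int);x0,y0=np.clip(c-[w//2,h//2],0,[640-w,480-h])
    I=cv2.resize(im[y0:y0+h,x0:x0+w],None,fx=sc,fy=sc,interpolation=cv2.INTER_CUBIC);I=(255*(I/255.)**.6).astype(np.uint8)
    T=lambda p:tuple(int(t) for t in (pr(p)-[x0,y0])*sc);q=lambda v:T(o+Rs.apply(v))
    for (z,xs,y) in ((150,(-45,80),27),(200,(-45,80),27)):
        cv2.polylines(I,[np.array([q((xs[0],-y,z)),q((xs[1],-y,z)),q((xs[1],y,z)),q((xs[0],y,z))])],True,(0,255,0) if z==200 else (0,200,255),1)
    cv2.line(I,q((80,0,175)),q((160,0,175)),(255,0,255),1)
    lab=[LB+a*np.cross([0,1,0],NL)+np.array([0,b,0]) for a,b in ((20,32),(20,-32),(-20,-32),(-20,32))];cv2.polylines(I,[np.array([T(v) for v in lab])],True,(0,0,255),1)
    S.append(I)
cv2.imwrite("pics/r2.png",np.hstack(S))
E
```

```text
[458.47 374.79 290.39] [-0.23  0.29 -3.  ] [-0. -0. -0.  0. -0. -0.]
travel [-0.2 -0.8 -2. ] | 2.0 dr [-0.  0. -0.] | 0.01
focus [516.8  298.61  98.91] angle 0.0052683166761709884
```

View pics/r2.png

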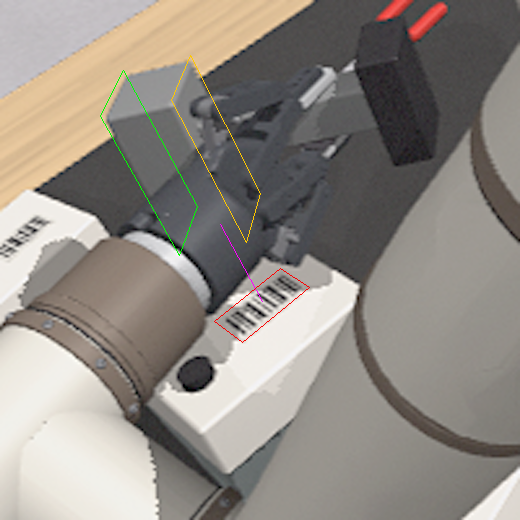

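The label outline (red) is centred on the barcode, and the view line ends at its middle, at about (262,302). It has held still. I'll hold a bit longer, then back off.

Request:
move_arm --fingers '[20,20,20,20,20,20,20,20]' --travel '[[0,0,0],[0,0,0],[0,0,0],[0,0,0],[0,0,0],[0,0,0],[0,0,0],[0,0,0]]' --dr '[[0,0,0],[0,0,0],[0,0,0],[0,0,0],[0,0,0],[0,0,0],[0,0,0],[0,0,0]]'

```text
clock: 16.7
position: [458.5, 374.8, 290.4]
ee_rot: [0.708, 0.218, -0.022, 0.671]
contact_force: [0.7, 0.1, -2.9]
gripper_width: 33.3
grasp_force: 62.2
```

Request:
move_arm --fingers '[20,20,20,20,20,20,20,20]' --travel '[[0,5,0],[0,15,0],[0,28,0],[0,42,0],[0,56,0],[0,69,0],[0,77,0],[0,80,0]]' --dr '[[0,0,0],[0,0,0],[0,0,0],[0,0,0],[0,0,0],[0,0,0],[0,0,0],[0,0,0]]'

```text
clock: 17.5
position: [485.9, 374.2, 366.8]
ee_rot: [0.709, 0.218, -0.022, 0.671]
contact_force: [0.1, -0.7, -3.0]
gripper_width: 33.4
grasp_force: 62.2
```

```bash
python3 - <<'E'
from h import *
t=tcp(*dock(np.radians(330),12+120),A,F,G,3);print(arm.read_state()["position"],t[0]);path(*t,2)
E
```

```text
[485.94 374.18 366.81] [ 580.51 -189.6   276.31]
0.0 [ 0.97  0.57 -0.35  0.92 -1.89  0.84] err 0.0 dq 0.0 low [606. 296. 238.] wrist [317. 464. 302.]
0.2 [ 0.82  0.54 -0.47  0.88 -1.91  0.37] err 0.0 dq 0.12 low [603. 128. 268.] wrist [351. 378. 288.]
0.4 [ 0.64  0.53 -0.53  0.84 -1.86 -0.08] err 0.0 dq 0.11 low [455.  -7. 251.] wrist [393. 295. 280.]
0.6 [ 0.44  0.53 -0.54  0.82 -1.76 -0.47] err 0.0 dq 0.09 low [ 478. -104.  206.] wrist [441. 207. 276.]
0.8 [ 0.22  0.55 -0.51  0.84 -1.59 -0.81] err 0.0 dq 0.08 low [ 515. -203.  164.] wrist [488. 111. 274.]
1.0 [ 0.01  0.58 -0.44  0.87 -1.39 -1.1 ] err 0.0 dq 0.07 low [ 488. -266.  132.] wrist [529.   6. 272.]
call 0 [-21.3 -24.9 287.5] [-0.08 -0.51  1.  ]
call 1 [ 76.5 -80.6 267.2] [-0.08 -0.51  1.  ]
```

Request:
move_arm --fingers '[20,20,20,20,20,20,20,20,20,20]' --travel '[[-1,-1,13],[-3,-4,42],[-5,-6,73],[-8,-9,104],[-10,-12,135],[-12,-14,167],[-15,-17,199],[-17,-20,230],[-19,-23,260],[-21.3,-24.9,287.5]]' --dr '[[-0.004,-0.024,0.047],[-0.012,-0.075,0.147],[-0.02,-0.13,0.254],[-0.029,-0.184,0.361],[-0.038,-0.24,0.47],[-0.046,-0.296,0.58],[-0.055,-0.353,0.692],[-0.064,-0.408,0.8],[-0.072,-0.461,0.904],[-0.08,-0.51,1.0]]'

```text
clock: 18.5
position: [533.1, 91.3, 320.2]
ee_rot: [0.671, -0.314, 0.136, 0.657]
contact_force: [0.0, -0.1, -3.0]
gripper_width: 33.2
grasp_force: 62.2
```

```bash
python3 - <<'E'
from h import *
t=tcp(*dock(np.radians(330),12+120),A,F,G,3);print(arm.read_state()["position"],t[0]);path(*t,1)
E
```

```text
[533.14  91.26 320.22] [ 580.51 -189.6   276.31]
0.0 [ 0.54  0.53 -0.54  0.82 -1.82 -0.28] err 0.0 dq 0.0 low [464. -56. 227.] wrist [417. 252. 277.]
0.2 [ 0.44  0.53 -0.54  0.82 -1.76 -0.47] err 0.0 dq 0.05 low [ 478. -104.  204.] wrist [441. 207. 275.]
0.4 [ 0.33  0.54 -0.53  0.83 -1.68 -0.65] err 0.0 dq 0.04 low [ 494. -154.  183.] wrist [465. 160. 274.]
0.6 [ 0.22  0.55 -0.51  0.84 -1.59 -0.81] err 0.0 dq 0.04 low [ 514. -204.  164.] wrist [488. 110. 274.]
0.8 [ 0.12  0.56 -0.48  0.86 -1.5  -0.96] err 0.0 dq 0.04 low [ 537. -255.  146.] wrist [510.  59. 273.]
1.0 [ 0.01  0.58 -0.44  0.87 -1.39 -1.1 ] err 0.0 dq 0.03 low [ 561. -308.  132.] wrist [529.   6. 272.]
call 0 [ 78.1 -80.9 265.3] [-0.07 -0.5   0.99]
```

Request:
move_arm --fingers '[20,20,20,20,20,20,20,20,20,20]' --travel '[[8,-8,27],[17,-17,57],[26,-27,88],[35,-36,120],[45,-46,152],[54,-56,184],[63,-65,214],[71,-73,241],[76,-79,259],[78.1,-80.9,265.3]]' --dr '[[-0.007,-0.05,0.1],[-0.015,-0.107,0.213],[-0.023,-0.165,0.328],[-0.032,-0.226,0.447],[-0.04,-0.286,0.567],[-0.048,-0.346,0.686],[-0.057,-0.404,0.8],[-0.064,-0.455,0.9],[-0.069,-0.49,0.97],[-0.07,-0.5,0.99]]'

```text
clock: 19.5
position: [580.6, -190.0, 275.9]
ee_rot: [-0.433, 0.743, -0.254, -0.443]
contact_force: [0.2, -0.2, -2.6]
gripper_width: 33.1
grasp_force: 62.0
```

Request:
move_arm --fingers '[20,20]' --travel '[[0,0,0],[0,0,0]]' --dr '[[0,0,0],[0,0,0]]'

```text
clock: 19.7
position: [580.9, -187.6, 276.5]
ee_rot: [-0.435, 0.741, -0.255, -0.443]
contact_force: [0.6, -0.1, -3.3]
gripper_width: 33.1
grasp_force: 62.0
```

```bash
python3 - <<'E'
from h import *
t=tcp(*dock(np.radians(330),12),A,F,G,3);s=arm.read_state();print(s["position"],t[0],s["contact_force"]);delta(t[0]+[0,0,5.5],t[1])
E
```

```text
[ 580.95 -187.59  276.54] [ 580.51 -189.6   156.31] [ 0.61 -0.1  -3.31]
travel [-99.9  -1.5  56.4] | 115.0 dr [-0.01 -0.    0.01] | 0.01
```

Request:
move_arm --fingers '[20,20,20,20,20,20,20,20,20,20]' --travel '[[-5,0,3],[-16,0,9],[-30,-0.5,17],[-45,-0.7,25.5],[-60,-1,34],[-74,-1,42],[-86,-1.5,48.5],[-94,-1.5,53],[-98.5,-1.5,55.5],[-99.9,-1.5,56.4]]' --dr '[[-0.01,0,0.01],[-0.01,0,0.01],[-0.01,0,0.01],[-0.01,0,0.01],[-0.01,0,0.01],[-0.01,0,0.01],[-0.01,0,0.01],[-0.01,0,0.01],[-0.01,0,0.01],[-0.01,0,0.01]]'

```text
clock: 20.7
position: [580.8, -190.2, 161.4]
ee_rot: [-0.428, 0.745, -0.253, -0.444]
contact_force: [0.2, 0.2, -2.0]
gripper_width: 33.3
grasp_force: 62.1
```

Request:
move_arm --fingers '[20,20,20,20]' --travel '[[-0.9,0,0.5],[-1.8,0,1],[-2.6,0,1.4],[-2.6,0,1.4]]' --dr '[[0,0,0],[0,0,0],[0,0,0],[0,0,0]]'

```text
clock: 21.1
position: [580.8, -190.1, 159.2]
ee_rot: [-0.428, 0.745, -0.254, -0.444]
contact_force: [-0.2, 0.3, -3.4]
gripper_width: 33.2
grasp_force: 62.1
```

```bash
python3 - <<'E'
from h import *
t=tcp(*dock(np.radians(330),12),A,F,G,3);s=arm.read_state();print(s["contact_force"],s["position"]);delta(*t)
tp,tr=tcp(np.zeros(3),R.identity(),A,F,G,3);Rs=R.from_quat(s["ee_rot"])*tr.inv();print("scanner",s["position"]-Rs.apply(tp),"tilt",Rs.apply([0,0,1]))
E
```

```text
[-0.17  0.34 -3.37] [ 580.76 -190.09  159.23]
travel [-2.7  0.4  1.1] | 3.0 dr [ 0.01 -0.   -0.  ] | 0.01
scanner [ 510.24 -310.21   15.18] tilt [0. 0. 1.]
```

Request:
move_arm --fingers '[20,20,20]' --travel '[[-0.7,0,0.4],[-1.4,0,0.8],[-1.4,0,0.8]]' --dr '[[0,0,0],[0,0,0],[0,0,0]]'

```text
clock: 21.4
position: [580.6, -190.1, 157.3]
ee_rot: [-0.428, 0.745, -0.253, -0.444]
contact_force: [-0.2, 0.5, -2.0]
gripper_width: 33.3
grasp_force: 62.1
```

Request:
move_arm --fingers '[20,20,20]' --travel '[[-0.6,0,0.3],[-0.9,0,0.5],[-0.9,0,0.5]]' --dr '[[0,0,0],[0,0,0],[0,0,0]]'

```text
clock: 21.7
position: [580.7, -190.1, 156.3]
ee_rot: [-0.428, 0.745, -0.253, -0.444]
contact_force: [1.3, 0.2, -2.5]
gripper_width: 33.1
grasp_force: 62.1
```

Not in contact yet, so I'll go down slowly another millimetre at a time.

Request:
move_arm --fingers '[20,20,20]' --travel '[[-0.4,0,0.2],[-0.7,0,0.4],[-0.7,0,0.4]]' --dr '[[0,0,0],[0,0,0],[0,0,0]]'

```text
clock: 22.0
position: [580.7, -190.1, 156.0]
ee_rot: [-0.428, 0.745, -0.254, -0.444]
contact_force: [0.5, 1.9, 1.5]
gripper_width: 33.1
grasp_force: 62.4
```

Request:
move_arm --fingers '[20,20,20]' --travel '[[-0.4,0,0.2],[-0.7,0,0.4],[-0.7,0,0.4]]' --dr '[[0,0,0],[0,0,0],[0,0,0]]'

```text
clock: 22.3
position: [580.7, -190.0, 155.8]
ee_rot: [-0.428, 0.745, -0.254, -0.445]
contact_force: [-2.4, 3.6, 5.7]
gripper_width: 33.4
grasp_force: 62.8
```

In contact. Now I'll release and retreat along the tool axis.

Request:
move_arm --fingers '[40,60,80,85,85,85,85]' --travel '[[0,0,0],[0,0,0],[0,0,0],[0,0,0],[0,0,0],[0,0,0],[0,0,0]]' --dr '[[0,0,0],[0,0,0],[0,0,0],[0,0,0],[0,0,0],[0,0,0],[0,0,0]]'

```text
clock: 23.0
position: [580.7, -190.2, 154.6]
ee_rot: [-0.428, 0.745, -0.253, -0.444]
contact_force: [0.6, -0.2, -0.5]
gripper_width: 85.2
grasp_force: 0.0
```

Request:
move_arm --fingers '[85,85,85,85,85,85,85,85,85,85]' --travel '[[0,0,-3],[0,0,-9],[0,0,-18],[0,0,-30],[0,0,-44],[0,0,-60],[0,0,-76],[0,0,-90],[0,0,-98],[0,0,-100]]' --dr '[[0,0,0],[0,0,0],[0,0,0],[0,0,0],[0,0,0],[0,0,0],[0,0,0],[0,0,0],[0,0,0],[0,0,0]]'

```text
clock: 24.0
position: [625.7, -113.3, 203.0]
ee_rot: [-0.429, 0.745, -0.254, -0.443]
contact_force: [0.3, 0.6, 0.3]
gripper_width: 84.6
grasp_force: 0.0
```

Request:
move_arm --fingers '[85,85,85,85,85]' --travel '[[0,0,0],[0,0,0],[0,0,0],[0,0,0],[0,0,0]]' --dr '[[0,0,0],[0,0,0],[0,0,0],[0,0,0],[0,0,0]]'

```text
clock: 24.5
position: [624.9, -114.7, 202.3]
ee_rot: [-0.428, 0.745, -0.253, -0.444]
contact_force: [0.3, -0.4, 0.9]
gripper_width: 84.8
grasp_force: 0.0
```

```bash
python3 - <<'E'
from h import *
import cv2
s=arm.read_state();print(s["clock"],s["position"],s["contact_force"],s["gripper_width"])
o,Rs=dock(np.radians(330),12)
S=[]
for n,w,h,sc in (("top",110,160,3.4),("wrist",640,480,.65)):
    m=arm.camera_model(n);im=arm.get_image(n)[:,:,::-1].copy();P=np.array(m["pose"]);K=np.array(m["intrinsics"])
    pr=lambda v:(lambda u:u[:2]/u[2])(K@((P[:3,:3].T@(v-P[:3,3]))*[1,-1,-1]))
    c=pr(o+Rs.apply([0,0,90])).astype(int) if n=="top" else np.array([320,240]);x0,y0=c-[w//2,h//2]
    I=cv2.resize(im[y0:y0+h,x0:x0+w],None,fx=sc,fy=sc,interpolation=cv2.INTER_CUBIC);I=(255*(I/255.)**.6).astype(np.uint8)
    T=lambda p:tuple(int(t) for t in (pr(p)-[x0,y0])*sc);q=lambda v:T(o+Rs.apply(v))
    for (z,xs,y) in ((0,(-42,42),27),(30,(-42,42),27),(150,(-45,80),27),(200,(-45,80),27)):
        cv2.polylines(I,[np.array([q((xs[0],-y,z)),q((xs[1],-y,z)),q((xs[1],y,z)),q((xs[0],y,z))])],True,(0,255,0) if z in(0,200) else (0,200,255),1)
    cv2.polylines(I,[np.array([T(np.array([511+50*np.cos(t),-310+50*np.sin(t),12])) for t in np.linspace(0,6.28,40)])],True,(255,0,255),1)
    S.append(cv2.copyMakeBorder(I,0,max(0,550-I.shape[0]),0,0,0)[:550])
cv2.imwrite("pics/f.png",np.hstack(S))
E
```

```text
24.5 [ 624.92 -114.72  202.3 ] [ 0.26 -0.36  0.89] 84.79348797064249
```

View pics/f.png

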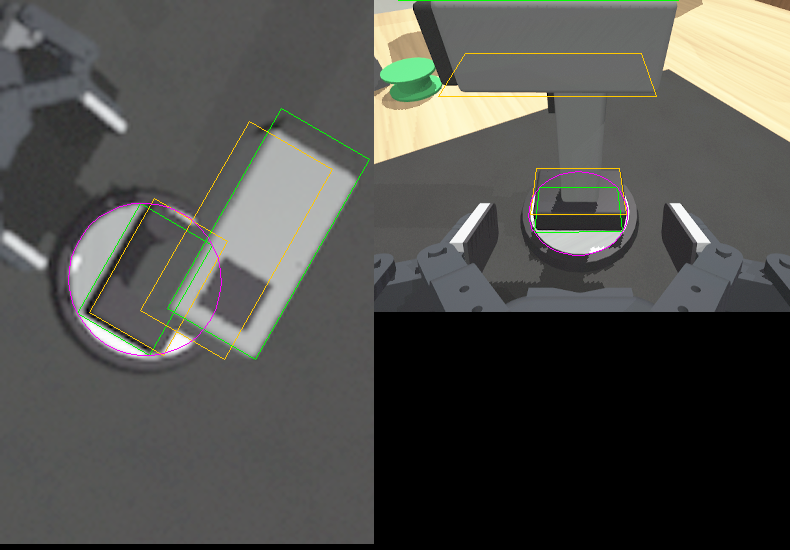

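The scanner stands upright and centred on the dock. The foot outline matches inside the plate circle at about (145,280), and the fingers are well clear. I'll hand the job in.

```bash
python3 -c "
from bench import arm
print(arm.job_done())"
```

```text
the job is handed in; nothing more can be done
None
```

I stood the scanner on the dock and let go, pointed it squarely at the label from about 80 mm and held it still for over a second, then stood it back upright in the middle of the dock and let go. I saw no sign of anything being bumped. The job is handed in at about 24.5 s, but the hand-in gave no verdict.

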